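Start the finishing turntable from its key rack

TASK

Start the sweets turntable from the key rack in front of it, pressing with the tips of the closed fingers: first press down the raised end of the rocker switch until it has tipped fully over, then push the round key fully down so that it stays down, and then press the long bar key fully down and let it come back up. Do not press the square key, and do not lift or shift the key boxes or the things lying around them.

Things in the scene. Friction and masses are not known exactly. Their poses are not given: they have to be found in the camera images.
- rack: low aluminium tray, 82 x 316 mm and 24 mm high, screwed to the table, with four equal bays in a row along its y axis (bay centres 78 mm apart, bay floor 5 mm above the table); origin at the centre of its underside, x axis across the row pointing away from the robot when the rack is not turned, z up. The turntable stands behind it and is not handled
- rocker_module: box of the rocker switch: a loose grey box 72 x 72 mm, resting in one bay of the rack, turned with the rack; which bay it is in changes from start to start; weighs about 0.7 kg; origin at the centre of its underside, axes parallel to the rack's; 30 mm high
- round_module: box of the round key: a loose grey box 72 x 72 mm, resting in one bay of the rack, turned with the rack; which bay it is in changes from start to start; weighs about 0.7 kg; origin at the centre of its underside, axes parallel to the rack's; 36 mm high
- square_module: box of the square key: a loose grey box 72 x 72 mm, resting in one bay of the rack, turned with the rack; which bay it is in changes from start to start; weighs about 0.7 kg; origin at the centre of its underside, axes parallel to the rack's; 36 mm high
- bar_module: box of the long bar key: a loose grey box 72 x 72 mm, resting in one bay of the rack, turned with the rack; which bay it is in changes from start to start; weighs about 0.7 kg; origin at the centre of its underside, axes parallel to the rack's; 36 mm high
- rocker_end (a point): point on the upper face of the white rocker plate (60 mm along the box's x, 34 mm along its y, 9 mm thick) near the end that is raised at the start, the end towards the rack's +x: 24 mm from the pivot line, 6 mm from the plate's end. The pivot line runs along the rack's y through the centre of the box, 42 mm above its underside. Moves with the rocker; at the start it stands about 56 mm above the table and goes down about 9 mm as the rocker tips over
- round_key_top (a point): centre of the flat top of the white round key, 40 mm in diameter, standing 10 mm above its box (51 mm above the table); moves with the key
- square_key_top (a point): centre of the flat top of the white square key, 38 x 38 mm, standing 10 mm above its box (51 mm above the table); moves with the key; to be left alone
- bar_key_top (a point): centre of the flat top of the white bar key, 56 mm along the rack's y (the row) and 22 mm along its x, standing 10 mm above its box (51 mm above the table); moves with the key
- rocker (a joint): tilt of the rocker in rad: 0 (up to 0.06 at the start) = off, raised end up; 0.4 = fully tipped over (end stop). Stays where it is left; moves at about 2 to 4 N pressed near the end, more nearer the pivot
- round_key (a joint): travel of the round key in m, 0 = up, 0.006 = fully down (end stop). No spring: it takes about 4 N and stays where it is left
- square_key (a joint): travel of the square key in m, 0 = up, 0.006 = fully down; springs back
- bar_key (a joint): travel of the bar key in m, 0 = up, 0.006 = fully down (end stop); spring of 1.5 N at the top and 4.5 N fully down, springs back when let go
- petal_cutter: small steel petal-shaped cutter, 23 x 22 x 18 mm, loose on the table on the robot's side of the rack; origin at the centre of its underside; to be left alone
- star_cutter: small steel star-shaped cutter, 20 x 20 x 21 mm, loose on the table behind the rack; origin at the centre of its underside; to be left alone
- shaping_stick: short wooden shaping stick, 28 x 105 x 25 mm, loose on the table on the robot's side of the rack; origin at the centre of its underside; to be left alone
- lid: round metal tin lid, 125 mm in diameter and 13 mm high, loose on the mat at the right; origin at the centre of its underside; to be left alone
- jigger: metal double-cone measuring cup, 39 mm in diameter and 96 mm high, standing loose on the table at the right, between the mats; origin at the centre of its underside; to be left alone

How it is judged:
By the outcome, as a careful person would: the job done as asked, in the order asked, and still so for the second after the job is handed in, with the robot touching nothing.
It also fails if it takes over 42 s, if anything falls off the work surface, if the arm or the gripper's body presses on something with over 40 N, if the wrist force passes 120 N, or if a joint passes its speed limit or range.

ROBOT

A 6-joint arm with a two-finger parallel gripper is mounted at the origin on a cart in front of the work surface, level with it; the furniture and walls round the work are solid. World frame = base frame: x ahead of the robot, y to its left, z up, the work surface at z = 0. Lengths are in m, angles in rad, forces in N, time in s.
With the tool pointing down it reaches from about 0.3 to 0.825 m from the base axis. Payload 5.4 kg.
Tool frame: the origin (TCP) lies midway between the tips of the shut fingers; the grasp point (between the pads) lies 19 mm behind it; z points along the fingers, y is the direction in which the jaws open and shut (so a half turn about z gives the same grasp; the last joint's range is limited). The gripper opens to 92 mm and grips with 3 to 60 N. Pads are 20 mm wide; open, the fingers measure 128 mm over their backs; the gripper's body (75 mm by 189 mm) begins 69 mm behind the grasp point.
Start: joints at [-1.43, 0.158, 1.597, -0, 1.386, -0.21], TCP at [0.198, -0.54, 0.215] pointing down, gripper open.
Joint ranges: [-2.91, 2.91], [-0.94, 2.29], [0.18, 2.7], [-1.29, 4.43], [0.17, 2.64], [-3, 3]. Speed limits (rad/s): [2.57, 2.57, 3.14, 3.14, 3.14, 3.14].

INTERFACE

Orientations are given as a rotation vector (axis times angle).
In Python, from bench import get_state, capture, calibration, hand_in gives the robot as it stands.
- The arm moves only by the shell command python3 -m jog 'ROWS' [OPENING] [FORCE]. ROWS is JSON, a list of rows, each a list of 4 numbers: the shift along the world's x, y, z in mm, then the turn about the world's z in rad. In form: [[dx, dy, dz, spin], ...]. A call has 1 to 8 rows; each row is the pose to reach, as a shift and turn from the pose commanded when the call began; what a row does not reach only later rows make up. A row lasts 1/8 s, in which the tool goes at most 62.5 mm and 10.7 degrees, less where a joint would pass 70% of its speed; a pose out of reach is approached as far as the arm can. A call with a gripper value outside its range is refused whole. OPENING is the closure, from 0 (fully open) to 1 (shut), set as the call begins (- or left out, the last holds). The fingers move at their own pace and stop on an object; FORCE is the grip in N (left out, the last holds). Time passes only in rows, so rows that repeat a pose let the fingers close. It gives the time, the measured TCP pose, the force and the opening at its end, in the units of the state.
- get_state(): the state, without advancing time (a new reading comes with each control period).
- capture(name): name is "scene" or "top" or "wrist"; returns (picture, depth): 400x640x3 uint8, blue, green, red; 400x640 float32, m along the optical axis (not along the pixel's ray), 0 where there is no reading.
- calibration(name): a dict with "mtx" (3x3 intrinsics, pixels), "T" (4x4, takes a point from camera to world coordinates). Camera axes: x right, y up, looking along -z (the intrinsics and any distortion apply to the point x, -y, -z); pixel columns grow to the right and rows downward; lengths in m; the calibration is good to about 2 mm. A picture is of the moment at which its call begins: read the wrist's pose just before it. calibration takes no time and is no camera call; for the wrist camera it gives the pose at the moment of the call.
- hand_in(): hands the job in, once; it reports no verdict.
The state is a dict: "time": time; "joint_pos": joint angles; "qd": joint speeds; "effort": joint torques, N m; "tcp_pos": TCP position; "orientation": TCP orientation; "ft_force": force on the tool from outside, world axes, zero at the start; "ft_torque": the same for the moment, N m; "gripper_width": opening from 0.0 (shut) to 1.0 (fully open).
Only numpy, scipy, OpenCV 4.12 (cv2) and the standard library are available. Lean on these libraries where they do the work, as an engineer would, in place of code of your own. Each camera call takes 0.05 s, during which the arm holds its last target.

## Working session

There is one attempt and no reset: what is moved stays moved. The work goes in short steps, Python scripts to look and compute and a shell command to move; the robot and the scene stay as the last step left them, time stands still between calls to the robot, and variables do not carry over. Pictures are saved under pics/ and viewed, and the job is handed in when it is done.

```bash
mkdir -p pics; python3 - <<'E'
from bench import *
import cv2,numpy as np
print(get_state())
for n in("scene","top"):
    p,d=capture(n); cv2.imwrite(f"pics/{n}0.png",p); np.savez(f"{n}0.npz",p=p,d=d,**calibration(n)); print(n,calibration(n),(d>0).mean())
E
```

```text
{'time': 0.0, 'joint_pos': array([-1.43009339e+00,  1.59042789e-01,  1.59819947e+00, -2.59714694e-05,
        1.38620215e+00, -2.10094014e-01]), 'qd': array([-7.06056307e-04, -3.40951509e-04, -9.83065877e-05, -7.59859343e-04,
        1.31870488e-03, -4.47513645e-04]), 'effort': array([-8.56923216e-04, -3.85562325e+01, -3.22111416e+01,  7.01080053e-02,
        3.78755853e-02, -1.46533703e-04]), 'tcp_pos': array([ 0.19748366, -0.53936638,  0.21363885]), 'orientation': array([-3.09156703e+00, -5.47893849e-01, -6.07921465e-05]), 'ft_force': array([-0.80225021,  0.10784166, -0.39995766]), 'ft_torque': array([ 0.01742432, -0.07815147,  0.00057653]), 'gripper_width': 1.0024430870463297}
scene {'mtx': array([[498.52229832,   0.        , 322.25955426],
       [  0.        , 498.52229832, 199.01009731],
       [  0.        ,   0.        ,   1.        ]]), 'T': array([[-0.80268194,  0.31496533, -0.50645685, -0.06735896],
       [-0.59612046, -0.39736096,  0.69767089,  0.73994538],
       [ 0.01849596,  0.86191711,  0.50671175,  0.67707863],
       [ 0.        ,  0.        ,  0.        ,  1.        ]])} 0.99597265625
top {'mtx': array([[449.63985913,   0.        , 315.83147625],
       [  0.        , 449.63985913, 201.07931569],
       [  0.        ,   0.        ,   1.        ]]), 'T': array([[-0.00968298,  0.9867752 , -0.16180525,  0.3543951 ],
       [-0.99986238, -0.01173429, -0.01172681, -0.10338315],
       [-0.01347039,  0.16166943,  0.98675303,  1.29703963],
       [ 0.        ,  0.        ,  0.        ,  1.        ]])} 0.9961328125
```

View pics/scene0.png

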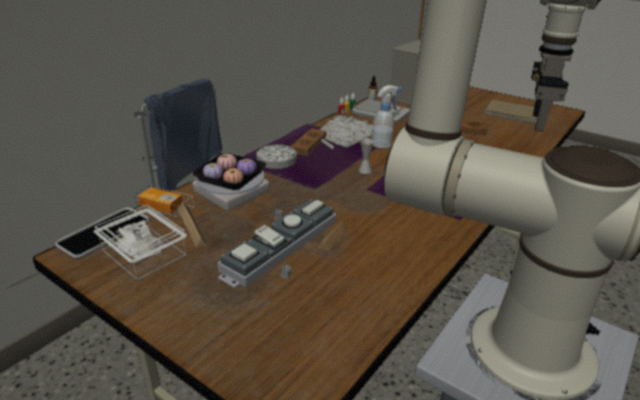

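View pics/top0.png

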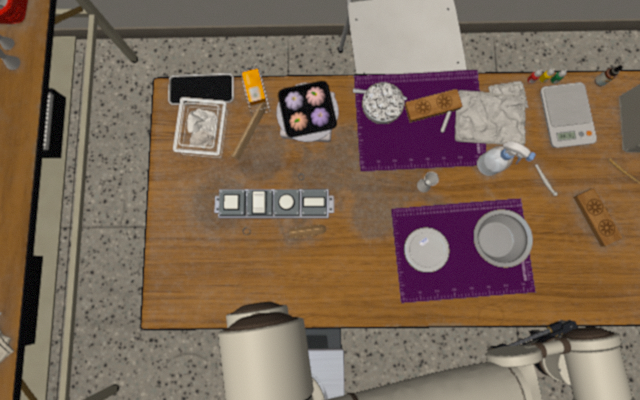

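The top view shows the row from left to right: square (231,202), rocker (259,202), round (287,202) and bar (314,202). Next I measure their positions.

```bash
cat > h.py <<'E'
import cv2,numpy as np
def cast(u,v,c,z):
    K,T=c['mtx'],c['T']
    r=np.array([(u-K[0,2])/K[0,0],-(v-K[1,2])/K[1,1],-1]); w=T[:3,:3]@r; o=T[:3,3]
    return o+w*(z-o[2])/w[2]
def pt(u,v,c,d):
    K,T=c['mtx'],c['T']
    return T[:3,:3]@(d*np.array([(u-K[0,2])/K[0,0],-(v-K[1,2])/K[1,1],-1]))+T[:3,3]
E
python3 - <<'E'
from h import *
for n,(x0,y0,x1,y1) in (("top",(205,180,345,225)),("scene",(205,185,350,290))):
    f=np.load(n+"0.npz");p=f['p'];d=f['d']
    cv2.imwrite(f"pics/{n}crop.png",cv2.resize(p[y0:y1,x0:x1],None,fx=5,fy=5,interpolation=cv2.INTER_CUBIC))
    hsv=cv2.cvtColor(p,cv2.COLOR_BGR2HSV)
    m=((hsv[...,2]>185)&(hsv[...,1]<60)).astype(np.uint8); k=np.zeros_like(m);k[y0:y1,x0:x1]=1;m*=k
    N,L,S,C=cv2.connectedComponentsWithStats(m)
    for i in range(1,N):
        if S[i,4]<40: continue
        ys,xs=np.where(L==i)
        P=np.array([pt(u,v,f,d[v,u]) for u,v in zip(xs,ys)])
        print(n,C[i].round(1),S[i],"plane51",cast(*C[i],f,.051).round(4),"depth med",np.median(P,0).round(4),P.min(0).round(3),P.max(0).round(3), cv2.minAreaRect(np.array([cast(u,v,f,.051)[:2]*1000 for u,v in zip(xs,ys)],np.float32)))
E
```

```text
top [258.  201.5] [253 192  11  20 220] plane51 [0.5595 0.0741 0.051 ] depth med [0.5595 0.0739 0.0516] [ 0.354 -0.103  0.042] [0.586 0.089 1.297] ((559.5515747070312, 74.16690063476562), (54.76232147216797, 28.272844314575195), 0.5352911353111267)
top [230.3 201.6] [224 196  13  12 149] plane51 [0.5601 0.1523 0.051 ] depth med [0.5594 0.1526 0.0508] [0.544 0.135 0.042] [0.577 0.171 0.056] ((560.4218139648438, 152.8202362060547), (34.307125091552734, 31.381423950195312), 89.3291015625)
top [285.8 201.4] [280 196  13  12 130] plane51 [ 0.5587 -0.0043  0.051 ] depth med [ 0.5594 -0.0047  0.0503] [ 0.354 -0.103  0.045] [0.575 0.013 1.297] ((558.5497436523438, -4.686454772949219), (33.91147994995117, 31.326004028320312), 89.32908630371094)
top [313.3 201.1] [304 198  19   7 127] plane51 [ 0.5588 -0.0814  0.051 ] depth med [ 0.5586 -0.0807  0.0505] [ 0.354 -0.106  0.043] [ 0.569 -0.055  1.297] ((559.0490112304688, -80.60850524902344), (50.58473587036133, 17.081106185913086), 89.3235855102539)
```

View pics/topcrop.png

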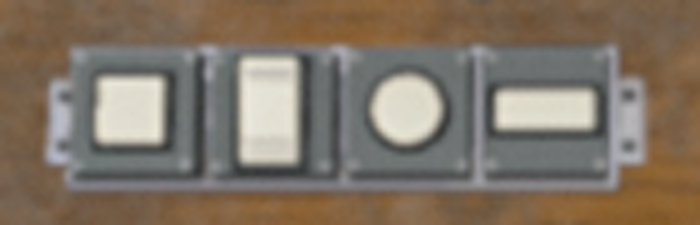

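View pics/scenecrop.png

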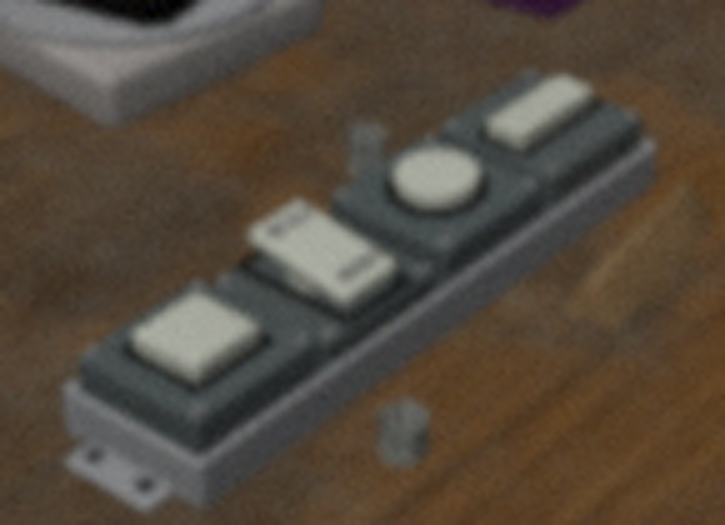

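```bash
python3 - <<'E'
from h import *
f=np.load("scene0.npz")
for n,u,v,z in (("square",196,335,.051),("rocker",322,253,.05),("round",436,177,.051),("bar",540,107,.051)):
    U,V=205+u/5,185+v/5; print(n,cast(U,V,f,z).round(4), pt(U,V,f,f['d'][int(V),int(U)]).round(4))
t=np.load("top0.npz");d=t['d']
for u,v in((258,194),(258,196),(258,201),(258,207),(258,209)): print(pt(u,v,t,d[v,u]).round(4))
v,u=np.mgrid[60:290,150:460]
H=np.array([pt(a,b,t,d[b,a]) for a,b in zip(u.ravel(),v.ravel())])
s=(H[:,0]>.42)&(H[:,0]<.72)&(H[:,1]>-.2)&(H[:,1]<.3)&(H[:,2]<1)
print("tallest near",H[s][H[s][:,2].argsort()[-5:]].round(3))
E
python3 -m jog '[[25,60,20,-0.1],[55,110,20,-0.2],[90,165,20,-0.3],[120,215,20,-0.351],[150,265,20,-0.351],[180,315,20,-0.351],[210,365,20,-0.351],[240,415,20,-0.351]]' 1 20
```

```text
square [0.5561 0.1546 0.051 ] [0.5541 0.1564 0.0529]
rocker [0.5559 0.0763 0.05  ] [0.5556 0.0766 0.0503]
round [ 0.5547 -0.0009  0.051 ] [ 5.544e-01 -5.000e-04  5.130e-02]
bar [ 0.5549 -0.0799  0.051 ] [ 0.5547 -0.0796  0.0512]
[0.5797 0.0735 0.0573]
[0.5748 0.074  0.0532]
[0.5614 0.0746 0.0477]
[0.5446 0.0747 0.0456]
[0.5383 0.074  0.0498]
tallest near [[0.709 0.19  0.067]
 [0.701 0.224 0.067]
 [0.703 0.232 0.068]
 [0.7   0.201 0.068]
 [0.712 0.215 0.069]]
time: 1.1
tcp_pos: [0.4381, -0.1231, 0.2344]
orientation: [3.142, -0.001, 0.0]
ft_force: [-0.2, -0.5, -0.3]
gripper_width: 0.153
```

```bash
python3 -m jog '[[40,50,-20,0],[80,100,-40,0],[120,150,-70,0],[146,199,-100,0],[146,199,-134,0],[146,199,-144,0],[146,199,-144,0]]'; python3 - <<'E'
from h import *; from bench import *
s=get_state();print(s['tcp_pos'],s['ft_force'],s['joint_pos'])
c=calibration("wrist");p,d=capture("wrist");np.savez("w1.npz",p=p,d=d,**c);cv2.imwrite("pics/w1.png",p);print(c)
for n in("scene","top"):
    p,d=capture(n);x0,y0,x1,y1=dict(top=(175,120,345,245),scene=(205,145,350,290))[n]
    cv2.imwrite(f"pics/{n}1.png",cv2.resize(p[y0:y1,x0:x1],None,fx=4,fy=4,interpolation=2))
E
```

```text
time: 1.98
tcp_pos: [0.5829, 0.0733, 0.0904]
orientation: [3.141, -0.001, -0.002]
ft_force: [-0.2, 0.2, 1.0]
gripper_width: 0.008
[0.58289945 0.07331979 0.09038854] [-0.19169788  0.18497671  0.95806404] [-8.02285725e-02  3.14978318e-01  1.66928311e+00 -3.42232954e-04
  1.15885889e+00  1.49146517e+00]
{'mtx': array([[285.69830271,   0.        , 317.9831724 ],
       [  0.        , 285.69830271, 195.6324952 ],
       [  0.        ,   0.        ,   1.        ]]), 'T': array([[-7.98585703e-04,  9.60132865e-01,  2.79542919e-01,
         6.62170237e-01],
       [-9.99999564e-01, -9.02253708e-04,  2.42174203e-04,
         7.31542074e-02],
       [ 4.84738046e-04, -2.79542604e-01,  9.60133167e-01,
         2.61049523e-01],
       [ 0.00000000e+00,  0.00000000e+00,  0.00000000e+00,
         1.00000000e+00]])}
```

View pics/w1.png

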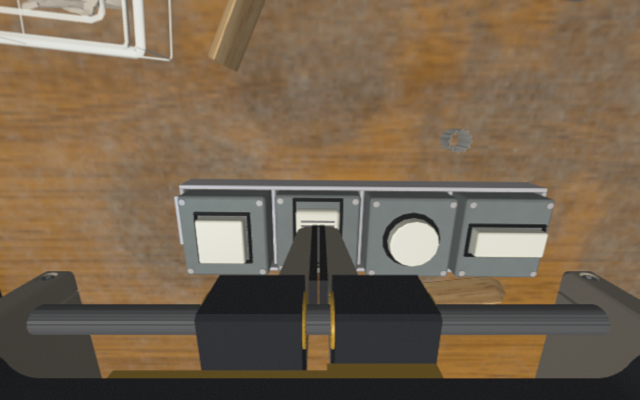

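View pics/scene1.png

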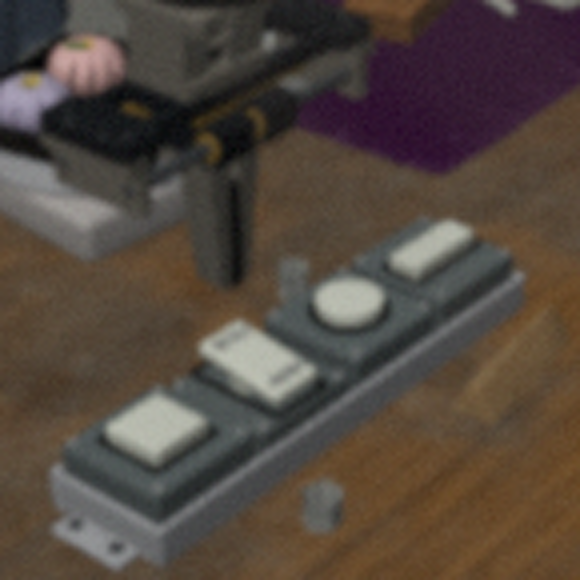

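```bash
python3 - <<'E'
from h import *
f=np.load("w1.npz");p=f['p'];d=f['d']
hsv=cv2.cvtColor(p,cv2.COLOR_BGR2HSV)
m=((hsv[...,2]>170)&(hsv[...,1]<60)).astype(np.uint8);m[:185]=0;m[285:]=0
N,L,S,C=cv2.connectedComponentsWithStats(m)
for i in range(1,N):
    if S[i,4]<100: continue
    ys,xs=np.where(L==i)
    P=np.array([pt(u,v,f,d[v,u]) for u,v in zip(xs,ys)])
    T=P[np.abs(P[:,2]-.051)<.0025] if S[i,4]<1 else P
    lo,hi=np.percentile(T,1,0),np.percentile(T,99,0)
    print(C[i].round(1),S[i],cast(*C[i],f,.051).round(4),lo.round(4),hi.round(4),((lo+hi)/2).round(4))
for r in (208,210,212,216): print(r,pt(318,r,f,d[r,318]).round(4))
E
```

```text
[357.4 191.8] [ 179  186  368   77 1222] [0.604 0.043 0.051] [ 0.5384 -0.1189  0.0177] [0.6022 0.1901 0.0262] [0.5703 0.0356 0.0219]
[178.3 219.2] [175 197   8  47 130] [0.5818 0.1827 0.051 ] [0.5395 0.1865 0.003 ] [0.5951 0.2089 0.0416] [0.5673 0.1977 0.0223]
[315.9 217.9] [296 211  43  20 539] [0.5829 0.0748 0.051 ] [0.5762 0.0583 0.0536] [0.5901 0.0902 0.0577] [0.5831 0.0743 0.0556]
[219.7 241.5] [ 195  221   49   43 1928] [0.5627 0.152  0.051 ] [0.5442 0.134  0.05  ] [0.5805 0.1699 0.053 ] [0.5623 0.152  0.0515]
[413.8 243.6] [ 390  222   49   44 1680] [ 0.5607 -0.004   0.051 ] [ 0.5422 -0.0233  0.0423] [0.5789 0.0148 0.0531] [ 0.5605 -0.0042  0.0477]
[510.2 244.5] [ 474  233   74   24 1657] [ 0.5598 -0.0818  0.051 ] [ 0.5385 -0.1532  0.0009] [ 0.5701 -0.0542  0.0531] [ 0.5543 -0.1037  0.027 ]
208 [0.5857 0.0731 0.0353]
210 [0.5903 0.0731 0.0536]
212 [0.5896 0.0731 0.0563]
216 [0.587  0.0731 0.058 ]
```

```bash
python3 -m jog '[[2,1,-12,0],[4,1,-25,0],[4,1,-29,0],[4,1,-32,0],[4,1,-34,0],[4,1,-36,0],[4,1,-38,0],[4,1,-39,0]]'; python3 -m jog '[[0,0,-1,0],[0,0,-2,0],[0,0,-2,0]]'
```

```text
time: 3.12
tcp_pos: [0.5885, 0.075, 0.0522]
orientation: [3.142, -0.0, 0.004]
ft_force: [0.9, 0.6, 2.3]
gripper_width: 0.004
time: 3.5
tcp_pos: [0.5882, 0.075, 0.0499]
orientation: [3.142, -0.0, 0.002]
ft_force: [3.4, 0.6, 3.9]
gripper_width: 0.004
```

```bash
for i in 1 2 ; do python3 -m jog '[[0,0,-0.5,0],[0,0,-1,0],[0,0,-1,0]]'|egrep 'tcp|force'; done
```

```text
tcp_pos: [0.5877, 0.075, 0.0486]
ft_force: [3.2, 0.6, 3.7]
tcp_pos: [0.5878, 0.075, 0.048]
ft_force: [2.8, -0.2, 5.0]
```

```bash
for i in 1 2 ; do python3 -m jog '[[0,0,-0.5,0],[0,0,-1,0],[0,0,-1,0]]'|egrep 'time|tcp|force'; done
```

```text
time: 4.62
tcp_pos: [0.5879, 0.075, 0.0478]
ft_force: [1.0, 0.2, 10.4]
time: 5.0
tcp_pos: [0.588, 0.075, 0.0476]
ft_force: [-0.7, -0.5, 15.9]
```

End stop reached: the force climbs with no further travel. I lift off, move over the round key and check.

```bash
python3 -m jog '[[0,0,30,0],[0,0,50,0],[-15,-40,50,0],[-27,-78,50,0],[-27,-78,30,0],[-27,-78,30,0]]'; python3 - <<'E'
from h import *; from bench import *
c=calibration("wrist");p,d=capture("wrist");np.savez("w2.npz",p=p,d=d,**c);cv2.imwrite("pics/w2.png",p)
p,d=capture("scene");x0,y0,x1,y1=(205,145,350,290)
cv2.imwrite(f"pics/scene2.png",cv2.resize(p[y0:y1,x0:x1],None,fx=4,fy=4,interpolation=2))
E
```

```text
time: 5.75
tcp_pos: [0.558, -0.0027, 0.0734]
orientation: [-3.14, 0.001, 0.009]
ft_force: [-0.0, -0.3, -0.4]
gripper_width: 0.006
```

View pics/w2.png

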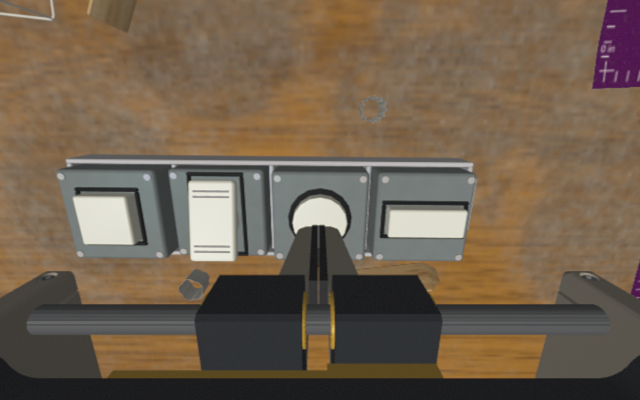

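View pics/scene2.png

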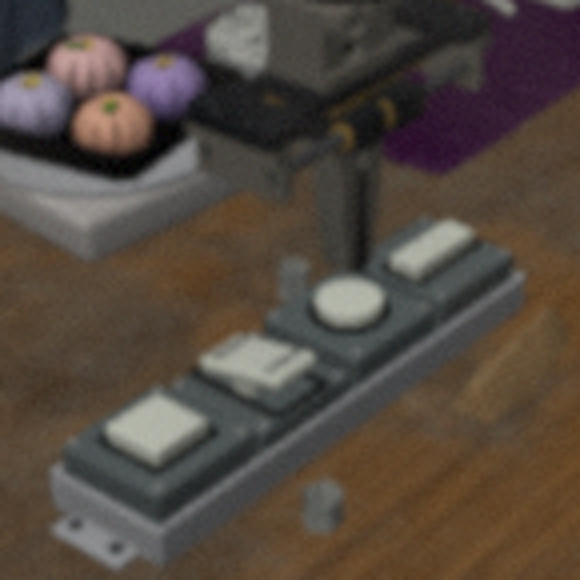

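```bash
python3 - <<'E'
from h import *; from bench import *
f=np.load("w2.npz");d=f['d'];s=get_state();print(s['tcp_pos'],s['ft_force'])
P=np.array([pt(213,v,f,d[v,213]) for v in range(186,228)]);print(P[0].round(4),P[-1].round(4)); print("slope",np.polyfit(P[:,0],P[:,2],1))
hsv=cv2.cvtColor(f['p'],cv2.COLOR_BGR2HSV);m=(hsv[...,2]>170)&(hsv[...,1]<60)
for x0,x1,y0,y1 in((285,355,190,226),(375,475,195,245),(70,150,185,250)):
    ys,xs=np.where(m[y0:y1,x0:x1]);Q=np.array([pt(u+x0,v+y0,f,d[v+y0,u+x0]) for u,v in zip(xs,ys)]);Q=Q[np.abs(Q[:,2]-.0515)<.0015];print(Q.min(0).round(4),Q.max(0).round(4),((Q.min(0)+Q.max(0))/2).round(4))
E
```

```text
[ 0.55991005 -0.0025301   0.07533132] [-0.30682149  0.48402426  0.44148261]
[0.5867 0.0721 0.046 ] [0.558  0.0726 0.0531]
slope [-0.19302413  0.16031514]
[ 0.5585 -0.0233  0.05  ] [0.5793 0.0152 0.053 ] [ 0.5689 -0.0041  0.0515]
[ 0.5487 -0.1096  0.05  ] [ 0.5703 -0.0539  0.053 ] [ 0.5595 -0.0818  0.0515]
[0.5433 0.1332 0.05  ] [0.5804 0.1713 0.053 ] [0.5618 0.1523 0.0515]
```

Rocker slope is −0.193 rad (was about +0.2), so it is fully tipped. Next, the round key.

```bash
python3 -m jog '[[0,-1,-10,0],[0,-1,-20,0],[0,-1,-23,0],[0,-1,-25,0],[0,-1,-27,0],[0,-1,-28,0],[0,-1,-29,0],[0,-1,-30,0]]';  python3 -m jog '[[0,0,-1,0],[0,0,-2,0],[0,0,-2,0]]'
```

```text
time: 6.85
tcp_pos: [0.5607, -0.0039, 0.0457]
orientation: [-3.142, 0.0, -0.0]
ft_force: [-2.8, 1.4, 3.5]
gripper_width: 0.003
time: 7.22
tcp_pos: [0.5607, -0.0039, 0.0453]
orientation: [-3.142, -0.0, 0.001]
ft_force: [-7.2, 3.0, 15.1]
gripper_width: 0.006
```

```bash
python3 -m jog '[[0,0,-0.5,0],[0,0,-1,0],[0,0,-1,0]]';  python3 -m jog '[[0,0,20,0],[0,0,50,0],[0,-39,50,0],[0,-77,50,0],[0,-77,35,0],[0,-77,35,0]]'; python3 - <<'E'
from h import *; from bench import *
print(get_state()['tcp_pos'])
c=calibration("wrist");p,d=capture("wrist");np.savez("w3.npz",p=p,d=d,**c);cv2.imwrite("pics/w3.png",p)
f=np.load("w3.npz")
hsv=cv2.cvtColor(p,cv2.COLOR_BGR2HSV);m=((hsv[...,2]>170)&(hsv[...,1]<60)).astype(np.uint8);m[:185]=0;m[285:]=0
N,L,S,C=cv2.connectedComponentsWithStats(m)
for i in range(1,N):
    if S[i,4]<100: continue
    ys,xs=np.where(L==i); P=np.array([pt(u,v,f,d[v,u]) for u,v in zip(xs,ys)])
    print(C[i].round(),S[i],np.median(P,0).round(4),P.max(0).round(4))
E
```

```text
time: 7.6
tcp_pos: [0.5608, -0.0039, 0.0452]
orientation: [3.142, 0.0, -0.001]
ft_force: [-11.4, 3.2, 21.0]
gripper_width: 0.006
time: 8.35
tcp_pos: [0.5593, -0.0802, 0.0756]
orientation: [-3.14, 0.001, 0.005]
ft_force: [0.5, 0.0, 0.3]
gripper_width: 0.005
[ 0.55929489 -0.0802389   0.07558745]
[106. 223.] [  81  185   50   77 3165] [0.5615 0.0737 0.052 ] [0.6388 0.1414 0.2461]
[377. 208.] [369 185  16  46 447] [ 0.5577 -0.1332  0.0046] [ 0.6388 -0.0807  0.2461]
[216. 220.] [ 191  197   52   48 1934] [ 0.561  -0.0041  0.0455] [0.6388 0.0156 0.2461]
[ 13. 223.] [   0  198   32   47 1192] [0.5602 0.1428 0.0515] [0.6388 0.1571 0.2461]
[320. 222.] [ 282  211   76   28 1477] [ 0.5627 -0.0826  0.0515] [ 0.6388 -0.0541  0.2461]
```

View pics/w3.png

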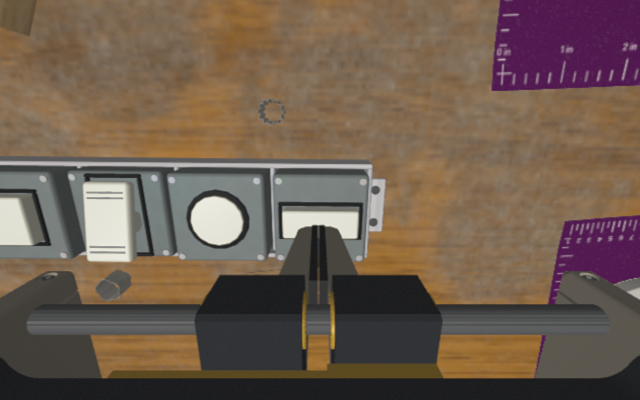

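Round key top reads 45.5 mm against 51.5 mm for the square and bar keys, so it is fully down. Now the bar key.

```bash
python3 -m jog '[[0,-1,-10,0],[0,-1,-20,0],[0,-1,-24,0],[0,-1,-27,0],[0,-1,-29,0],[0,-1,-31,0],[0,-1,-33,0],[0,-1,-34,0]]';  python3 -m jog '[[0,0,-0.5,0],[0,0,-1,0],[0,0,-1,0]]'
```

```text
time: 9.4
tcp_pos: [0.5607, -0.0818, 0.0452]
orientation: [-3.141, -0.0, 0.001]
ft_force: [-8.7, 4.0, 17.5]
gripper_width: 0.003
time: 9.78
tcp_pos: [0.5607, -0.0818, 0.0451]
orientation: [-3.141, -0.0, 0.001]
ft_force: [-9.4, 4.4, 19.8]
gripper_width: 0.005
```

Bar key is at its stop. I raise the tool and verify.

```bash
python3 -m jog '[[0,0,15,0],[0,0,40,0],[0,0,80,0],[0,0,120,0],[-40,-40,150,0],[-80,-80,160,0],[-80,-80,160,0],[-80,-80,160,0]]'; python3 - <<'E'
from h import *; from bench import *
c=calibration("wrist");p,d=capture("wrist");np.savez("w4.npz",p=p,d=d,**c);cv2.imwrite("pics/w4.png",p)
f=np.load("w4.npz")
hsv=cv2.cvtColor(p,cv2.COLOR_BGR2HSV);m=((hsv[...,2]>170)&(hsv[...,1]<60)).astype(np.uint8);m[:,:0]=0
N,L,S,C=cv2.connectedComponentsWithStats(m)
for i in range(1,N):
    if S[i,4]<100: continue
    ys,xs=np.where(L==i); P=np.array([pt(u,v,f,d[v,u]) for u,v in zip(xs,ys)])
    if 0.5<np.median(P[:,0])<.62 and abs(np.median(P[:,1])-.03)<.15: print(C[i].round(),S[i],np.median(P,0).round(4))
p,d=capture("scene");x0,y0,x1,y1=(205,145,350,290)
cv2.imwrite(f"pics/scene4.png",cv2.resize(p[y0:y1,x0:x1],None,fx=4,fy=4,interpolation=2))
p,d=capture("top");t=np.load("top0.npz")
df=np.abs(p.astype(int)-t['p']).max(2)>60; df[:190]&=True; print("changed px near rack", np.argwhere(df[180:245,205:345]).shape)
cv2.imwrite("pics/top4.png",p)
E
```

```text
time: 10.78
tcp_pos: [0.4809, -0.162, 0.2026]
orientation: [-3.142, 0.001, -0.001]
ft_force: [0.7, 0.2, 0.1]
gripper_width: 0.005
[165. 109.] [   6   75  279   74 1368] [0.5933 0.0131 0.0245]
[ 99. 112.] [  83   84   33   58 1581] [0.5611 0.0736 0.052 ]
[ 27. 111.] [   6   94   43   36 1224] [0.5622 0.1513 0.0515]
[174. 113.] [ 157   95   36   36 1012] [ 0.56   -0.0043  0.0455]
[244. 113.] [ 218  104   52   20 1019] [ 0.5599 -0.082   0.0515]
changed px near rack (1094, 2)
```

View pics/w4.png

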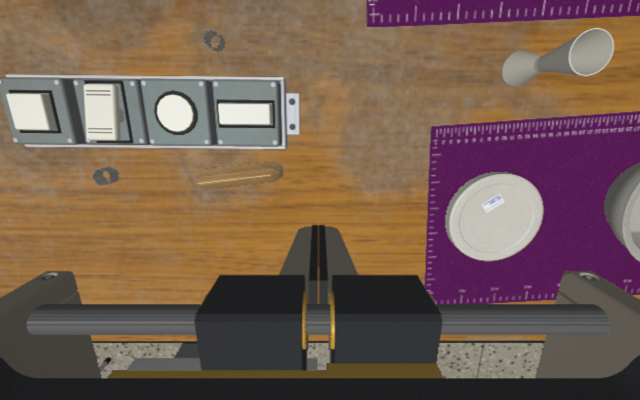

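View pics/scene4.png

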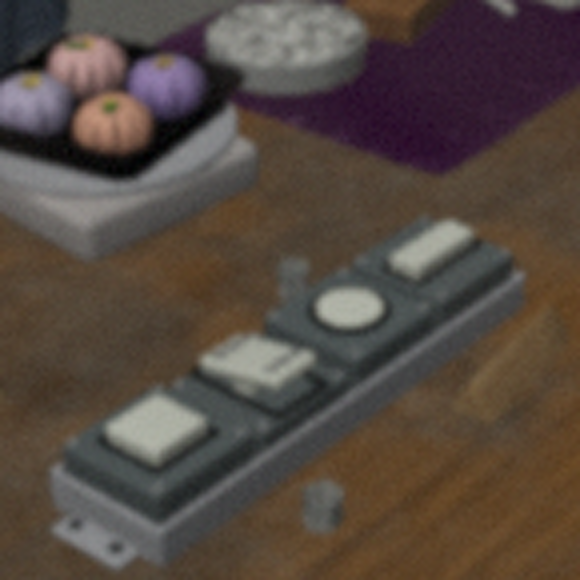

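Rocker tipped, round key at 45.5 mm (down), bar and square keys at 51.5 mm (up). The boxes, cutters and stick are where they were. The changed pixels in the top view are where the arm now stands in it.

```bash
python3 -c "
from bench import *
print(hand_in())"
```

```text
the job is handed in; nothing more can be done
None
```

View pics/top4.png

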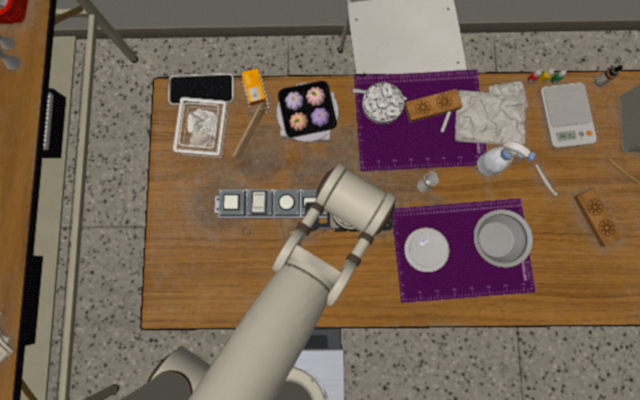

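I pressed the three controls in the order asked with the closed fingertips, and handed the job in at about 11 s of the 42 s allowed. The highest upward force I read while pressing was about 21 N.

| Control | Press | Last check |
|---|---|---|
| Rocker | Pressed to its stop, 16 N | Slope went from about +0.2 rad, a rough estimate, to −0.193 rad, measured just after the press. The last scene picture still shows it tipped over. |
| Round key | Pressed to its stop, about 21 N | Top at 45.5 mm, so 6 mm down and staying down |
| Bar key | Pressed to its stop, about 20 N | Top back up at 51.5 mm |
| Square key | Not touched | Top still at 51.5 mm |

In the last pictures the boxes, the cutters, the stick, the lid and the jigger look unmoved. The gripper was clear of everything, with no force on the wrist.

- **Camera disagreement:** the scene and top cameras differed by about 4 mm in x and 2–3 mm in y. I aimed with the wrist camera, which agreed with the top camera to about 2 mm.
- **Top view check:** my before-and-after comparison of the top view near the rack showed changes. I put them down to the arm before handing in, but only looked at that picture afterwards. It shows the arm covering the bar end of the rack, so the comparison says nothing about that end.

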